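# Set up the stand magnifier over a carved jade disc

## Robot

A 6-joint arm with a two-finger parallel gripper is mounted at the origin on a cart in front of the work surface, level with it; the furniture and walls round the work are solid. World frame = base frame: x ahead of the robot, y to its left, z up, the work surface at z = 0. Lengths are in m, angles in degrees, forces in N, time in s.
With the tool pointing down it reaches from about 0.375 to 0.9 m from the base axis. Payload 3.1 kg.
Tool frame: the origin (TCP) lies between the finger pads; the fingertips stand 11 mm ahead of it and the grasp point (between the pads) lies 8 mm behind it; z points along the fingers, y is the line along which they close (so a half turn about z gives the same grasp; the last joint's range is limited). The gripper opens to 87 mm and grips with 3 to 60 N. Pads are 19 mm wide; open, the fingers measure 117 mm over their backs; the gripper's body (75 mm by 190 mm) begins 51 mm behind the grasp point.
Start: joints at [-86.889, 30.224, 82.088, -0, 67.689, -10.227], TCP at [0.144, -0.608, 0.234] pointing down, gripper open.
Joint ranges: [-176.69, 176.69], [-43.24, 126.21], [12.49, 139.97], [-82, 262], [0, 151.66], [-163.58, 163.58]. Speed limits (degrees/s): [159.86, 159.86, 180, 180, 180, 180].

## Interface

Orientations are given as a 3x3 rotation matrix whose columns are the frame's x, y, z axes.
In Python, from rig import bot, viewer, workorder, nets gives the robot as it stands. The module is installed in compiled form; this text tells all that it offers.
- The arm moves only by the tool move_arm, never from a script. Its argument "increments" is a list of rows, each a list of 7 numbers: the shift along the tool's x, y, z normalised to -1 to 1, where 1 is 0.3 m, then the turn, a rotation vector about the tool's x, y, z normalised to -1 to 1, where 1 is pi rad, then the opening, from 0 (shut) to 1 (fully open). In form: [[tx, ty, tz, wx, wy, wz, grip], ...]. A call has 1 to 10 rows; each row is the pose to reach, as a shift and turn from the pose commanded when the call began, along the tool's axes at that moment, turning the shorter way round; what a row does not reach only later rows make up. A row lasts 1/12 s, in which the tool goes at most 41.7 mm and 7.16 degrees, less where a joint would pass 70% of its speed; a pose out of reach is approached as far as the arm can. A call with a number of a shift or a turn outside -1 to 1 is refused whole. A call with a gripper value outside its range is refused whole. The fingers move at their own pace and stop on an object; the grip force is fixed at half the most. Time passes only in rows, so rows that repeat a pose let the fingers close. It gives the time, the measured TCP pose, the force, the opening and the grip force at its end, in the units of the state.
- bot.read_state(): the state, without advancing time (a new reading comes with each control period).
- viewer.capture(name): name is "scene" or "top" or "wrist"; returns a dict with "image" (384x512x3 uint8, blue, green, red), "K" (3x3 intrinsics, pixels), "dist" ([k1, k2, p1, p2, k3] as OpenCV has them; the pictures are not rectified), "eye" and "orientation" of the camera in the world. Camera axes: x right, y up, looking along -z (the intrinsics and any distortion apply to the point x, -y, -z); pixel columns grow to the right and rows downward; lengths in m; the calibration is good to about 2 mm. A picture is of the moment at which its call begins. There is no depth.
- workorder.hand_in(): hands the job in; it is judged then, once.
Trained networks look in the newest picture that a camera, given by its name, has taken for a name from the list of things; names that differ only in an ending like _2 or _b are one class to them, and where a whole thing is asked for, a point or a joint stands for the part that bears it (a point fixed in the world has none). Each returns a list of dicts, best first, with "conf" (0 to 1); they miss things now and then, are a little off and sometimes report something else, mostly with a low value. They report only what shows in the picture. A call takes as long as a camera call. They do not tell look-alikes from the thing itself.
- nets.find_in(camera, thing): "location" ([column, row] in pixels, amid what is visible of it).
The state is a dict: "time_s": time; "joint_positions": joint angles; "qvel": joint speeds; "tau": joint torques, N m; "position": TCP position; "tcp_rot": TCP orientation; "force": force on the tool from outside, world axes, zero at the start; "moment": the same for the moment, N m; "opening": opening from 0.0 (shut) to 1.0 (fully open); "grasp_force": force on a finger pad.
Only numpy, scipy, OpenCV 4.12 (cv2) and the standard library are available. Lean on these libraries where they do the work, as an engineer would, in place of code of your own. Each camera call takes 0.05 s, during which the arm holds its last target. There are 200 camera calls.

## Task

The buyer wants to look at the carved jade disc under the stand magnifier. Lay the disc flat on the round white viewing pad of the stand, wholly on it; then press in the brass spring button on the front of the telescoping arm until it is flush, and draw the arm out until the button pops out through the arm's other hole and locks, so that the lens stands over the disc. Go gently, by feel: never wrench the arm against the button, and leave the other things on the table where they are.

Things in the scene. Friction and masses are not known exactly. Their poses are not given: they have to be found in the camera images.
- disc_center (a point): centre (half-way up) of the grey carved jade disc, 52 mm across, 13 mm thick, 50 g, lying flat on the table with z up; loose; its rim is rounded, so take it across the rim low down, fingertips near the table
- pad_top (a point): centre of the top face of the round white viewing pad (84 mm across) of the magnifier stand, 16 mm above the table. The stand is fixed; its grey foot plate is 118 mm wide, top 12 mm above the table. y runs level along the telescoping arm from the column towards the pad, x is level, from the arm's front face into the arm, z up. The arm's axis is 135 mm up, straight above this y axis
- head (a point): point on the column's axis in the stand's head block (38 x 64 x 40 mm: it reaches 42 mm from here along +y and 155 mm above the table; nothing else of the stand is higher than the arm), 135 mm up, same axes as pad_top, 311 mm from the pad's centre. In it a fixed 19 mm square inner tube runs along y and carries the button; the outer tube of the arm slides along y over it
- tube_mid (a point): centre of the arm's sliding outer tube: aluminium, 25 mm square, 161 mm long along y, walls 2.2 mm, near end hidden in the head block, two round holes 12.4 mm wide at mid-height of its front (-x) wall: the button stands in one, the other is now hidden in the block. Pads pinching the tube across x, centred on the button, press it flush and hold the tube at once, and travel with it
- button_tip (a point): tip of the domed brass spring button, 11 mm thick, 136 mm along y from head, looking out 3.8 mm to -x through the tube's hole; axes as pad_top. Standing out it locks the tube (0.7 mm play). Pressed flush (about 3 N) it lets the hole's edge ride over its dome when the tube is drawn along +y with some 8 N; the wall then holds it in until the other hole comes
- button (a joint): travel of the spring button: 0 standing fully out, 0.0038 m pressed flush with the tube's face, about 0.006 m when it is held under the tube's wall, 0.0075 m at its stop
- boom (a joint): travel of the outer tube along y, m: 0 parked and locked as it stands now, growing as the arm is drawn out. The second hole was drilled by hand roughly 10 cm nearer the column and is still out of sight; its exact place is not known: go by the button popping out and stopping the tube. Sliding friction about 4 N; the tube stays where it is left, and runs 1 to 2 cm too far if forced past
- lens_center (a point): centre of the magnifier's round level lens (67 mm across its black frame, 14 mm high) at the end of the outer tube, moving with it; 73 mm beyond the button's hole, at +y, on the arm's axis
- torch_mid (a point): middle of the black pocket torch, 28 mm thick and 106 mm long along its y, a bystander lying in front of the stand
- loupe_mid (a point): middle of the small folded loupe, 24 x 36 x 16 mm, a bystander in front of the stand
- stamp_mid (a point): middle of the upright reddish-brown stamp, 27 mm wide, 63 mm tall, a bystander at the left
- ink_tin_mid (a point): middle of the round red ink tin, 60 mm wide, 20 mm tall, a bystander at the left
Mind the look-alikes: they are no part of the job. Leave any turquoise look-alike of the part that bears disc_center alone.

How it is judged (in metres and radians):
On the way, in this order (a step that is already met when the one before it is completed fails the run):
1. the disc lies flat on the viewing pad, within 15 mm of its centre, let go (horizontal distance between disc_center and pad_top below 0.015 m and z of disc_center in the frame of pad_top below 0.01 m and angle between disc_center's own z axis and vertical below 0.12 rad and contact force between the fingers and jade_disc below 0.1 N), for 0.2 s.
2. the button is pressed in and the arm has left its parked hole (value of joint button above 0.0045 m and value of joint boom above 0.012 m), for 0.1 s.
3. the button has popped fully out through the arm's other hole (value of joint button below 0.0012 m and value of joint boom above 0.05 m), for 0.2 s.
At the end, for the whole second after the job is handed in: The arm is drawn out by more than 50 mm and locked: the button stands out (within 1.2 mm of fully out) through the arm's second hole; the disc lies flat and still on the viewing pad, its centre within 15 mm of the pad's centre (all of step 3 and horizontal distance between disc_center and pad_top below 0.015 m and z of disc_center in the frame of pad_top below 0.01 m and angle between disc_center's own z axis and vertical below 0.12 rad and linear speed of jade_disc below 0.02 m/s); the robot touches nothing.
It fails at once if the arm is wrenched against the button: more than 13 N between button and tube (contact force between button and boom above 13 N).
It fails at once if a bystander (torch, loupe, stamp, ink tin) is shifted by more than 20 mm (distance of any of torch_mid, loupe_mid, stamp_mid, ink_tin_mid from where it was at the start of the episode above 0.02 m).
It also fails if it takes over 51 s, if anything falls off the work surface, if the arm or the gripper's body presses on something with over 40 N, if the wrist force passes 120 N, or if a joint passes its speed limit or range.

## Working session

There is one attempt and no reset: what is moved stays moved. The work goes in short steps, Python scripts to look and compute and a tool call to move; the robot and the scene stay as the last step left them, time stands still between calls to the robot, and variables do not carry over. Pictures are saved under pics/ and viewed, at most 10 in all, crops included, and the job is handed in when it is done.

Besides the shell and the picture viewer there is one more tool, called by a JSON object that holds its "op" and its "data". move_arm: Moves the arm, as the interface text tells. Its arguments: {"type":"object","properties":{"increments":{"type":"array"}},"required":["increments"]}

```bash
mkdir -p pics && cat > h.py <<'E'
import numpy as np, cv2
from rig import bot, viewer, workorder, nets
def ray(c,px):
    p=cv2.undistortPoints(np.array([[px]],float),np.array(c["K"],float),np.array(c["dist"],float))[0,0]
    d=np.array(c["orientation"])@np.array([p[0],-p[1],-1.]); return np.array(c["eye"],float),d/np.linalg.norm(d)
def atz(c,px,z):
    e,d=ray(c,px); return e+d*(z-e[2])/d[2]
def tri(obs):
    A=np.zeros((3,3));b=np.zeros(3)
    R=[ray(c,p) for c,p in obs]
    for e,d in R:
        P=np.eye(3)-np.outer(d,d);A+=P;b+=P@e
    x=np.linalg.solve(A,b)
    return x,[np.linalg.norm((np.eye(3)-np.outer(d,d))@(x-e)) for e,d in R]
def proj(c,X):
    q=np.array(c["orientation"]).T@(np.array(X)-c["eye"]); q=q*[1,-1,-1]
    return cv2.projectPoints(q.reshape(1,3),np.zeros(3),np.zeros(3),np.array(c["K"],float),np.array(c["dist"],float))[0].ravel()
E
python3 - <<'E'
from h import *
np.set_printoptions(precision=4,suppress=True)
I=[]
for n in("scene","top"):
    c=viewer.capture(n);I.append(c["image"]);print(n,c["eye"],c["orientation"])
    for t in("disc_center","pad_top","head","tube_mid","button_tip","lens_center","torch_mid","loupe_mid","stamp_mid","ink_tin_mid"):
        print(t,[(np.round(r["location"]),round(r["conf"],2),atz(c,r["location"],0.0065)[:2] if t=="disc_center" else "") for r in nets.find_in(n,t)][:4])
    cv2.imwrite(f"pics/{n}0.png",cv2.resize(c["image"],(800,600)))
E
```

```text
scene [0.1092 0.5686 0.8525] [[-0.7548  0.508  -0.415 ]
 [-0.6559 -0.5906  0.4701]
 [-0.0063  0.627   0.779 ]]
disc_center [(array([253., 280.]), 0.88, array([0.3875, 0.2646])), (array([200., 228.]), 0.7, array([0.5812, 0.2447])), (array([232., 318.]), 0.59, array([0.3631, 0.3593])), (array([217., 256.]), 0.51, array([0.4934, 0.2738]))]
pad_top [(array([283., 153.]), 0.7, '')]
head [(array([355., 182.]), 0.44, '')]
tube_mid [(array([281., 132.]), 0.62, ''), (array([136., 234.]), 0.15, '')]
button_tip []
lens_center [(array([279., 130.]), 0.84, '')]
torch_mid [(array([354., 183.]), 0.87, '')]
loupe_mid [(array([298., 235.]), 0.63, '')]
stamp_mid [(array([134., 232.]), 0.45, '')]
ink_tin_mid [(array([180., 278.]), 0.73, '')]
top [0.4092 0.1095 1.1881] [[-0.025   0.995  -0.0966]
 [-0.9995 -0.0232  0.0194]
 [ 0.017   0.0971  0.9951]]
disc_center [(array([198., 179.]), 0.73, array([0.5745, 0.259 ])), (array([168., 248.]), 0.69, array([0.3725, 0.3515])), (array([200., 241.]), 0.67, array([0.3918, 0.2568])), (array([193., 208.]), 0.67, array([0.4895, 0.2751]))]
pad_top [(array([304., 180.]), 0.8, '')]
head [(array([301., 179.]), 0.77, '')]
tube_mid [(array([305., 174.]), 0.87, '')]
button_tip []
lens_center [(array([303., 174.]), 0.83, '')]
torch_mid [(array([332., 245.]), 0.59, '')]
loupe_mid [(array([253., 242.]), 0.54, '')]
stamp_mid [(array([160., 146.]), 0.57, ''), (array([305., 172.]), 0.28, '')]
ink_tin_mid [(array([164., 201.]), 0.72, '')]
```

View pics/scene0.png

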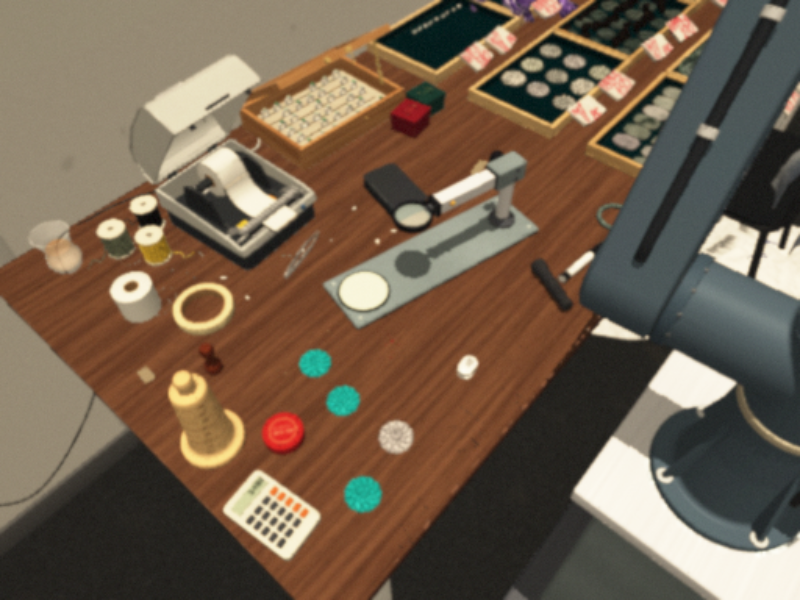

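View pics/top0.png

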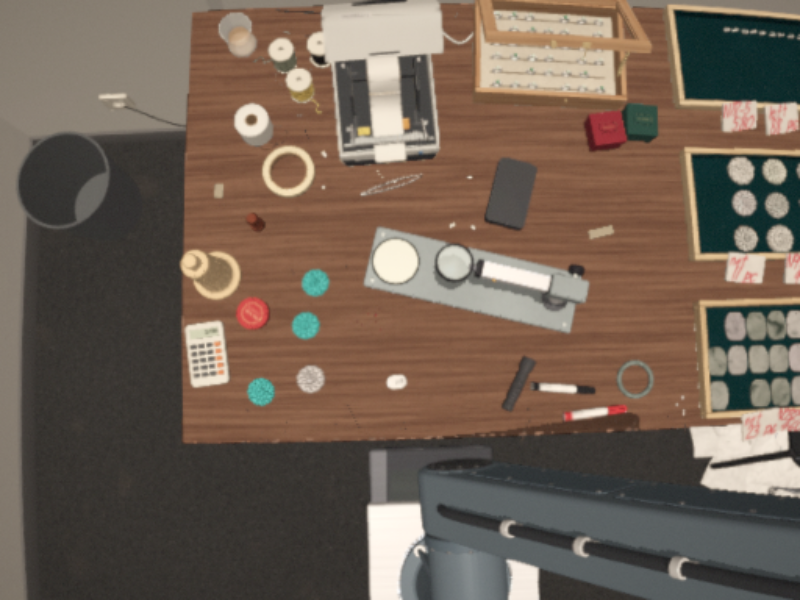

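The scene has one grey disc, at top (198,242) and scene (253,279). The three turquoise discs are look-alikes, at top (202,181), (195,208) and (167,250). The pad is at top (253,167) and scene (233,186). I'm choosing the grey disc and will check it in a close wrist crop.

```bash
python3 - <<'E'
from h import *
np.set_printoptions(precision=4,suppress=True)
def blob(c,seed,rng=18):
    im=cv2.resize(c["image"],None,fx=4,fy=4,interpolation=cv2.INTER_CUBIC)
    hsv=cv2.cvtColor(im,cv2.COLOR_BGR2LAB).astype(float)
    s=np.array(seed)*4+1.5; s=s.astype(int)
    ref=np.median(hsv[s[1]-6:s[1]+7,s[0]-6:s[0]+7].reshape(-1,3),0)
    m=(np.linalg.norm((hsv-ref)*[.6,1,1],axis=2)<rng).astype(np.uint8)
    m=cv2.morphologyEx(m,cv2.MORPH_CLOSE,np.ones((15,15)))
    n,l,st,ce=cv2.connectedComponentsWithStats(m)
    k=l[s[1],s[0]]; cs,_=cv2.findContours((l==k).astype(np.uint8),0,1)
    h=cv2.convexHull(max(cs,key=cv2.contourArea)); e=cv2.fitEllipse(h)
    return (np.array(e[0])-1.5)/4, np.array(e[1])/4
cs=viewer.capture("scene");ct=viewer.capture("top")
for n,a,b,z in(("disc",(253.4,279),(198.4,242.5),.0065),("pad",(233,186),(253,167),.016)):
    A,sa=blob(cs,a);B,sb=blob(ct,b)
    print(n,A,sa,B,sb,tri([(cs,A),(ct,B)]),atz(cs,A,z),atz(ct,B,z))
for n,a,b in(("lens",(412/1.5625,215/1.5625),(454/1.5625,263/1.5625)),):
    print(n,tri([(cs,a),(ct,b)]),atz(ct,b,.135),atz(cs,a,.135))
im=cs["image"][95:215,200:350];im2=ct["image"][135:220,225:385]
im=cv2.resize(im,(750,600),interpolation=cv2.INTER_CUBIC);cv2.imwrite("pics/s1.png",im)
cv2.imwrite("pics/t1.png",cv2.resize(im2,(800,425),interpolation=cv2.INTER_CUBIC))
E
```

```text
disc [253.043  279.1071] [20.572  21.4557] [198.3653 242.1626] [17.1071 17.7706] (array([0.3887, 0.2617, 0.0055]), [np.float64(0.0002760484754021486), np.float64(0.0002760484754021954)]) [0.3886 0.2622 0.0065] [0.3885 0.2614 0.0065]
pad [232.3477 185.5702] [23.4162 30.0657] [252.6873 166.6418] [27.2939 27.674 ] (array([0.6073, 0.0966, 0.0181]), [np.float64(0.0001673426664588965), np.float64(0.00016734266645901754)]) [0.6087 0.0955 0.016 ] [0.6075 0.0965 0.016 ]
lens (array([ 0.5805, -0.002 ,  0.141 ]), [np.float64(0.0009744408536579351), np.float64(0.0009744408536579027)]) [ 0.5807 -0.0032  0.135 ] [ 0.5853 -0.0062  0.135 ]
```

View pics/s1.png

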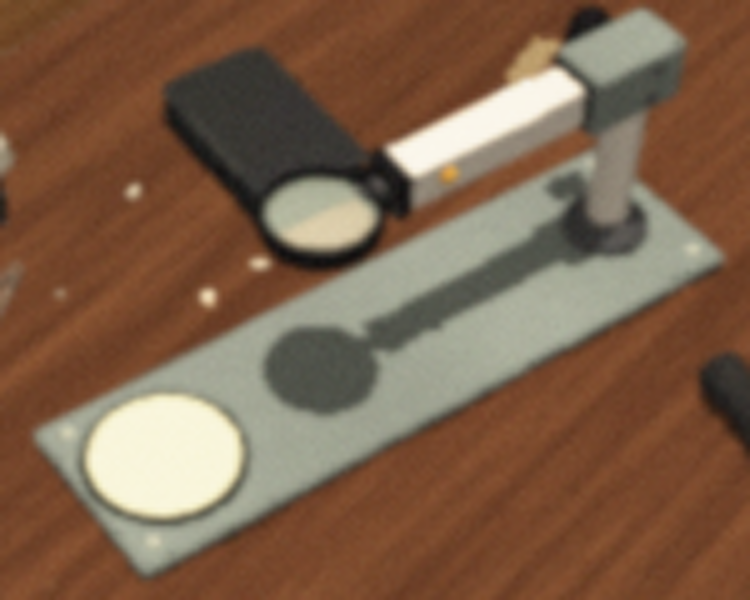

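View pics/t1.png

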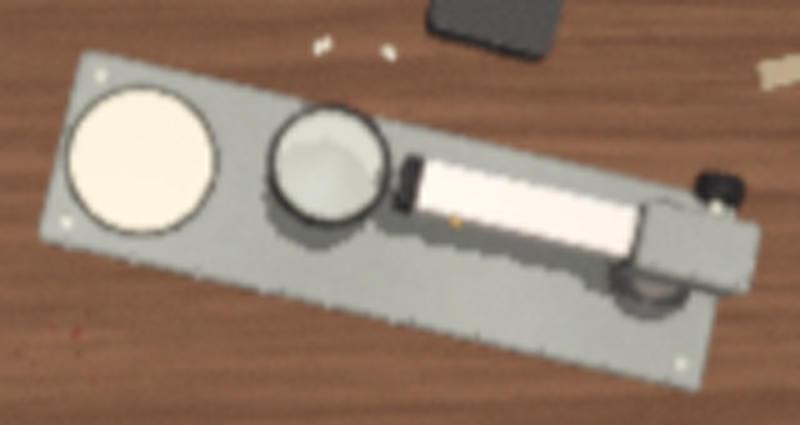

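The crops show the brass button at scene (290,129.6) and top (316.2,179.4). It sits on the robot-side face of the tube, just right of the lens.

```bash
cat >> h.py <<'E'
from scipy.spatial.transform import Rotation as Ro
def inc(p,R,p0=None,R0=None):
    s=bot.read_state(); p0=np.array(s["position"]) if p0 is None else np.array(p0); R0=np.array(s["tcp_rot"]) if R0 is None else R0
    return np.round(np.r_[R0.T@(np.array(p)-p0)/.3, Ro.from_matrix(R0.T@R).as_rotvec()/np.pi],4)
E
python3 - <<'E'
from h import *
np.set_printoptions(precision=4,suppress=True)
cs=viewer.capture("scene");ct=viewer.capture("top")
S=lambda x,y:(200+(x+.5)/5-.5,95+(y+.5)/5-.5); T=lambda x,y:(225+(x+.5)/5-.5,135+(y+.5)/5-.5)
print("btn",tri([(cs,S(450,173)),(ct,T(456,222))]))
# plate corners
for a,b in(((35,436),(82,50)),((148,577),(40,240)),((723,260),(697,388))):print("corner",tri([(cs,S(*a)),(ct,T(*b))]),atz(ct,T(*b),.012),atz(cs,S(*a),.012))
e=atz(ct,T(40,240),.012)-atz(ct,T(697,388),.012);print("dir near edge",e/np.linalg.norm(e))
e=atz(ct,T(420,157),.1475)-atz(ct,T(640,206),.1475);print("dir tube far",e/np.linalg.norm(e))
e=atz(ct,T(416,211),.1475)-atz(ct,T(632,255),.1475);print("dir tube near",e/np.linalg.norm(e))
s=bot.read_state();print(s["position"],s["tcp_rot"],s["force"],s["opening"])
E
```

```text
btn (array([ 0.5498, -0.0685,  0.1416]), [np.float64(0.00025053910329858673), np.float64(0.00025053910329852233)])
corner (array([0.6755, 0.1293, 0.0107]), [np.float64(0.0009082361466150698), np.float64(0.0009082361466150678)]) [0.6759 0.1298 0.012 ] [0.6737 0.1295 0.012 ]
corner (array([0.5622, 0.1573, 0.0101]), [np.float64(0.00029113909137427966), np.float64(0.0002911390913744779)]) [0.5617 0.157  0.012 ] [0.5614 0.1584 0.012 ]
corner (array([ 0.4643, -0.2333,  0.0083]), [np.float64(0.00012617983376185453), np.float64(0.00012617983376187882)]) [ 0.4642 -0.2322  0.012 ] [ 0.4626 -0.2298  0.012 ]
dir near edge [0.2431 0.97   0.    ]
dir tube far [0.2372 0.9715 0.    ]
dir tube near [0.2204 0.9754 0.    ]
[ 0.1442 -0.6081  0.2336] [[ 0.973   0.2307 -0.    ]
 [ 0.2307 -0.973  -0.    ]
 [-0.      0.     -1.    ]] [-0.3774  0.8551 -0.8729] 1.0018108275180948
```

{"op": "move_arm", "data": {"increments": [[0.99,-0.91,-0.05,0,0,-0.349,1],[0.99,-0.91,-0.05,0,0,-0.349,1],[0.99,-0.91,-0.05,0,0,-0.349,1],[0.99,-0.91,-0.05,0,0,-0.349,1],[0.99,-0.91,-0.05,0,0,-0.349,1],[0.99,-0.91,-0.05,0,0,-0.349,1],[0.99,-0.91,-0.05,0,0,-0.349,1],[0.99,-0.91,-0.05,0,0,-0.349,1],[0.99,-0.91,-0.05,0,0,-0.349,1],[0.99,-0.91,-0.05,0,0,-0.349,1]]}}

```text
time_s: 2.13
position: [0.3712, -0.2708, 0.2489]
tcp_rot: [[0.235, 0.972, 0.0], [0.972, -0.235, 0.001], [0.001, 0.0, -1.0]]
force: [0.5, 0.1, -0.6]
opening: 0.997
grasp_force: 0.0
```

{"op": "move_arm", "data": {"increments": [[0.98,-0.07,0,0,0,0,1],[0.98,-0.07,0,0,0,0,1],[0.98,-0.07,0,0,0,0,1],[0.98,-0.07,0,0,0,0,1],[0.98,-0.07,0,0,0,0,1],[0.98,-0.07,0,0,0,0,1],[0.98,-0.07,0,0,0,0,1]]}}

```text
time_s: 2.72
position: [0.4197, 0.0154, 0.2489]
tcp_rot: [[0.24, 0.971, 0.001], [0.971, -0.24, -0.0], [-0.0, 0.001, -1.0]]
force: [0.8, -0.8, -0.2]
opening: 0.998
grasp_force: 0.0
```

{"op": "move_arm", "data": {"increments": [[0.772,-0.297,0.39,0,0,0,1],[0.772,-0.297,0.39,0,0,0,1],[0.772,-0.297,0.39,0,0,0,1],[0.772,-0.297,0.39,0,0,0,1],[0.772,-0.297,0.39,0,0,0,1],[0.772,-0.297,0.39,0,0,0,1],[0.772,-0.297,0.39,0,0,0,1],[0.772,-0.297,0.39,0,0,0,1]]}}

```text
time_s: 3.38
position: [0.3871, 0.2629, 0.1298]
tcp_rot: [[0.234, 0.972, -0.002], [0.972, -0.234, 0.0], [-0.0, -0.002, -1.0]]
force: [0.9, -0.6, -0.3]
opening: 1.005
grasp_force: 0.0
```

```bash
python3 - <<'E'
from h import *
np.set_printoptions(precision=4,suppress=True)
c=viewer.capture("wrist");s=bot.read_state()
print(s["position"],c["eye"],proj(c,[.3887,.2617,.0065]))
for r in nets.find_in("wrist","disc_center"):print(r,atz(c,r["location"],.0065))
cv2.imwrite("pics/w1.png",c["image"])
E
```

```text
[0.3876 0.2613 0.1306] [0.404  0.3256 0.2809] [256.5341 187.5031]
{'location': [361.4, 156.0], 'conf': 0.79} [0.4915 0.2683 0.0065]
{'location': [442.0, 155.8], 'conf': 0.7} [0.568  0.2506 0.0065]
{'location': [259.5, 187.8], 'conf': 0.65} [0.3914 0.2608 0.0065]
{'location': [212.3, 93.9], 'conf': 0.65} [0.3704 0.3545 0.0065]
```

View pics/w1.png

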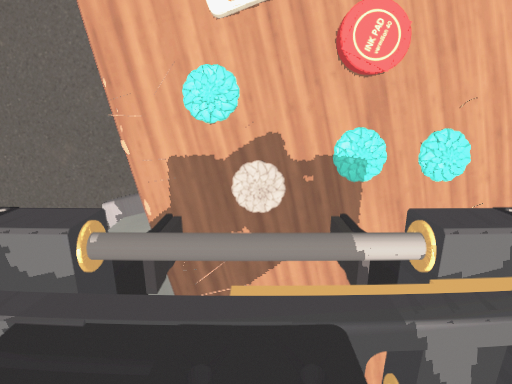

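The wrist image shows the grey carved disc at (259,187), between the fingers, with the turquoise ones clear at (361,156), (442,156) and (212,94). The choice is confirmed, so I'm descending.

{"op": "move_arm", "data": {"increments": [[0.002,0.006,0.36,0,0,0,1],[0.002,0.006,0.36,0,0,0,1],[0.002,0.006,0.36,0,0,0,1],[0.002,0.006,0.39,0,0,0,1],[0.002,0.006,0.39,0,0,0,1],[0.002,0.006,0.39,0,0,0,1],[0.002,0.006,0.39,0,0,0,0.4],[0.002,0.006,0.39,0,0,0,0.4],[0.002,0.006,0.39,0,0,0,0.4]]}}

```text
time_s: 4.23
position: [0.3914, 0.2601, 0.016]
tcp_rot: [[0.239, 0.971, 0.003], [0.971, -0.239, 0.001], [0.002, 0.003, -1.0]]
force: [0.9, -0.7, -0.0]
opening: 0.853
grasp_force: 0.0
```

{"op": "move_arm", "data": {"increments": [[0,0,0,0,0,0,0.4],[0,0,0,0,0,0,0.4],[0,0,0,0,0,0,0.4],[0,0,0,0,0,0,0.4]]}}

```text
time_s: 4.57
position: [0.3903, 0.2599, 0.0147]
tcp_rot: [[0.239, 0.971, -0.0], [0.971, -0.239, 0.0], [-0.0, -0.0, -1.0]]
force: [-0.1, 0.6, 1.5]
opening: 0.553
grasp_force: 1.0
```

{"op": "move_arm", "data": {"increments": [[0,0,0,0,0,0,0.75],[0,0,0.007,0,0,0,0.75],[0,0,0.007,0,0,0,0.75],[0,0,0.007,0,0,0,0.4],[0,0,0.007,0,0,0,0.4],[0,0,0.007,0,0,0,0.4],[0,0,0.007,0,0,0,0.4],[0,0,0.007,0,0,0,0.4]]}}

```text
time_s: 5.23
position: [0.3904, 0.2598, 0.0124]
tcp_rot: [[0.239, 0.971, -0.0], [0.971, -0.239, -0.0], [-0.0, -0.0, -1.0]]
force: [0.1, -0.1, -0.4]
opening: 0.552
grasp_force: 28.9
```

```bash
python3 - <<'E'
from h import *
s=bot.read_state();print(s["position"],s["opening"],s["grasp_force"],s["force"])
c=viewer.capture("wrist");cv2.imwrite("pics/w2.png",c["image"][100:384,60:460])
E
```

```text
[0.39043306 0.25981054 0.01242707] 0.5518562737799936 28.912117631407455 [ 0.12856093 -0.10635408 -0.44918222]
```

View pics/w2.png

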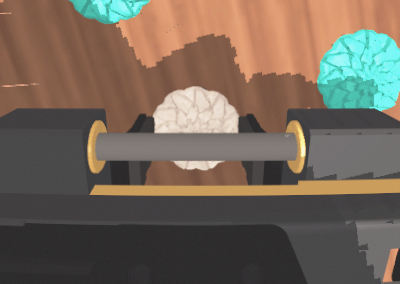

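The disc is gripped between the pads, at crop (195,128), with 29 N. I'm lifting and carrying it to above the pad.

{"op": "move_arm", "data": {"increments": [[0,0,-0.14,0,0,0,0.4],[0,0,-0.28,0,0,0,0.4],[-0.356,0.835,-0.29,0,0,0,0.4],[-0.356,0.835,-0.29,0,0,0,0.4],[-0.356,0.835,-0.29,0,0,0,0.4],[-0.356,0.835,-0.29,0,0,0,0.4],[-0.356,0.835,-0.29,0,0,0,0.4],[-0.356,0.835,-0.29,0,0,0,0.4],[-0.356,0.835,-0.29,0,0,0,0.4],[-0.356,0.835,-0.29,0,0,0,0.4]]}}

```text
time_s: 6.12
position: [0.614, 0.0922, 0.0999]
tcp_rot: [[0.244, 0.97, 0.008], [0.97, -0.244, -0.001], [0.001, 0.008, -1.0]]
force: [1.1, 0.3, -1.5]
opening: 0.55
grasp_force: 28.9
```

```bash
python3 - <<'E'
from h import *
np.set_printoptions(precision=4,suppress=True)
s=bot.read_state();print(s["position"],s["opening"],s["grasp_force"])
c=viewer.capture("wrist");cv2.imwrite("pics/w3.png",c["image"])
print(c["eye"],proj(c,[.608,.0963,.016]),[proj(c,[.608+.042*np.cos(a),.0963+.042*np.sin(a),.016]) for a in (0,1.57,3.14,4.71)])
E
```

```text
[0.614  0.0922 0.0999] 0.5499186928051721 28.905517717357725
[0.63   0.1549 0.2511] [244.9879 194.8051] [array([294.7161, 182.6048]), array([231.6742, 145.088 ]), array([196.2128, 206.6841]), array([257.2228, 240.6521])]
```

View pics/w3.png

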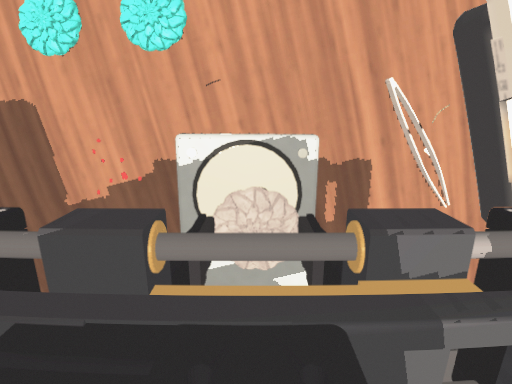

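The disc is held at (256,228), slightly toward the robot side of the pad, which centres near (247,194). I'm lowering most of the way.

{"op": "move_arm", "data": {"increments": [[0,0.004,0.12,0,0,0,0.4],[0,0.004,0.2,0,0,0,0.4],[0,0.004,0.22,0,0,0,0.4],[0,0.004,0.22,0,0,0,0.4],[0,0.004,0.22,0,0,0,0.4],[0,0.004,0.22,0,0,0,0.4]]}}

```text
time_s: 6.67
position: [0.6099, 0.0964, 0.0348]
tcp_rot: [[0.239, 0.971, 0.002], [0.971, -0.239, 0.0], [0.001, 0.002, -1.0]]
force: [0.1, -0.1, -0.4]
opening: 0.549
grasp_force: 28.9
```

{"op": "move_arm", "data": {"increments": [[0,0,0.01,0,0,0,0.4],[0,0,0.02,0,0,0,0.4],[0,0,0.02,0,0,0,0.4],[0,0,0.02,0,0,0,0.4]]}}

```text
time_s: 7.0
position: [0.6102, 0.0961, 0.0283]
tcp_rot: [[0.239, 0.971, 0.002], [0.971, -0.239, 0.0], [0.001, 0.002, -1.0]]
force: [0.4, 1.0, 2.5]
opening: 0.549
grasp_force: 29.0
```

{"op": "move_arm", "data": {"increments": [[0,0,0,0,0,0,0.6],[0,0,0,0,0,0,0.75],[0,0,0,0,0,0,0.85],[0,0,0,0,0,0,0.85],[0,0,0,0,0,0,0.85],[0,0,-0.1,0,0,0,0.85],[0,0,-0.2,0,0,0,0.85],[0,0,-0.3,0,0,0,0.85],[0,0,-0.4,0,0,0,0.85]]}}

```text
time_s: 7.75
position: [0.6084, 0.0958, 0.1481]
tcp_rot: [[0.239, 0.971, -0.002], [0.971, -0.239, -0.0], [-0.001, -0.002, -1.0]]
force: [0.8, 0.3, 0.0]
opening: 0.854
grasp_force: 0.0
```

{"op": "move_arm", "data": {"increments": [[0,0,-0.14,0,0,0,1],[0,0,-0.28,0,0,0,1],[0,0,-0.28,0,0,0,1],[0,0,-0.28,0,0,0,1]]}}

```text
time_s: 8.08
position: [0.6108, 0.0958, 0.2346]
tcp_rot: [[0.239, 0.971, 0.007], [0.971, -0.239, -0.0], [0.001, 0.006, -1.0]]
force: [-0.2, 0.4, -1.0]
opening: 0.988
grasp_force: 0.0
```

```bash
python3 - <<'E'
from h import *
np.set_printoptions(precision=4,suppress=True)
s=bot.read_state();print(s["position"])
c=viewer.capture("wrist");I=[c["image"]]
for t,z in(("disc_center",.0225),("pad_top",.016)):
    for r in nets.find_in("wrist",t)[:3]:print(t,r,atz(c,r["location"],z))
print(proj(c,[.608,.0963,.016]))
c2=viewer.capture("scene");cv2.imwrite("pics/w4.png",np.hstack([c["image"][60:360,100:420],cv2.resize(c2["image"][130:215,190:290],(353,300))]))
E
```

```text
[0.6108 0.0958 0.2346]
disc_center {'location': [15.2, 15.7], 'conf': 0.89} [0.3847 0.3425 0.0225]
disc_center {'location': [255.6, 169.8], 'conf': 0.79} [0.6135 0.0961 0.0225]
disc_center {'location': [195.8, 55.1], 'conf': 0.76} [0.5787 0.2432 0.0225]
pad_top {'location': [247.5, 202.0], 'conf': 0.62} [0.5929 0.0563 0.016 ]
[251.3044 169.8305]
```

View pics/w4.png

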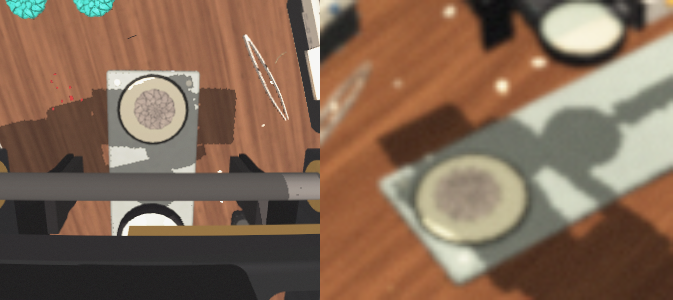

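The disc lies flat at crop (154,109) against the pad centre at (153,109), so it is well centred. I'm moving over the button.

{"op": "move_arm", "data": {"increments": [[-0.58,-0.005,0,0,0,0,1],[-0.58,-0.005,0,0,0,0,1],[-0.58,-0.005,0,0,0,0,1],[-0.58,-0.005,0,0,0,0,1],[-0.58,-0.005,0,0,0,0,1],[-0.58,-0.005,0,0,0,0,1],[-0.58,-0.005,0,0,0,0,1]]}}

```text
time_s: 8.87
position: [0.5655, -0.0725, 0.2301]
tcp_rot: [[0.241, 0.971, -0.003], [0.971, -0.241, 0.002], [0.001, -0.003, -1.0]]
force: [-0.9, 0.0, 0.1]
opening: 1.003
grasp_force: 0.0
```

```bash
python3 - <<'E'
from h import *
np.set_printoptions(precision=4,suppress=True)
s=bot.read_state();print(s["position"],s["force"])
c=viewer.capture("wrist")
im=c["image"].copy()
print(proj(c,[.5498,-.0685,.135]),proj(c,[.566,-.073,.1475]))
cv2.imwrite("pics/w5.png",cv2.resize(im,(800,600)))
np.save("w5.npy",c,allow_pickle=True)
E
```

```text
[ 0.5655 -0.0725  0.2301] [-0.8539  0.048   0.0864]
[235.655 194.293] [255.0407 198.7117]
```

View pics/w5.png

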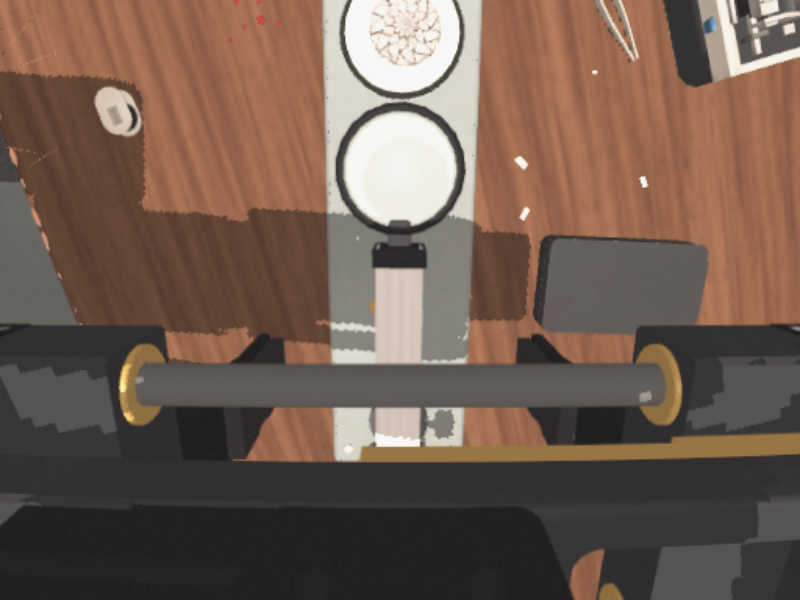

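The wrist view shows the button at native (239,196), the tube centred at column 255, and the fingers symmetric about it. I'm descending around the tube.

{"op": "move_arm", "data": {"increments": [[-0.003,0,0.13,0,0,0,1],[-0.003,0,0.25,0,0,0,1],[-0.003,0,0.34,0,0,0,1],[-0.003,0,0.34,0,0,0,1],[-0.003,0,0.34,0,0,0,1],[-0.003,0,0.34,0,0,0,0.5],[-0.003,0,0.34,0,0,0,0.45],[-0.003,0,0.34,0,0,0,0.45],[-0.003,0,0.34,0,0,0,0.45],[-0.003,0,0.34,0,0,0,0.45]]}}

```text
time_s: 9.75
position: [0.5666, -0.0737, 0.1306]
tcp_rot: [[0.239, 0.971, 0.002], [0.971, -0.239, -0.001], [-0.0, 0.002, -1.0]]
force: [0.0, -0.2, 0.4]
opening: 0.705
grasp_force: 0.0
```

{"op": "move_arm", "data": {"increments": [[0,0,0.012,0,0,0,0.38],[0,0,0.012,0,0,0,0.36],[0,0,0.012,0,0,0,0.36],[0,0,0.012,0,0,0,0.36],[0,0,0.012,0,0,0,0.36],[0,0,0.012,0,0,0,0.36]]}}

```text
time_s: 10.25
position: [0.5649, -0.0733, 0.1256]
tcp_rot: [[0.239, 0.971, -0.002], [0.971, -0.239, 0.001], [0.0, -0.003, -1.0]]
force: [-2.6, 0.6, 0.8]
opening: 0.368
grasp_force: 1.0
```

{"op": "move_arm", "data": {"increments": [[0,0,0,0,0,0,0.32],[0,0,0,0,0,0,0.29],[0,0,0,0,0,0,0.26],[0,0,0,0,0,0,0.22],[0,0,0,0,0,0,0.22],[0,0,0,0,0,0,0.22]]}}

```text
time_s: 10.75
position: [0.5643, -0.0732, 0.1255]
tcp_rot: [[0.24, 0.971, -0.004], [0.971, -0.24, 0.001], [0.0, -0.004, -1.0]]
force: [-5.6, -0.6, 3.0]
opening: 0.283
grasp_force: 30.0
```

{"op": "move_arm", "data": {"increments": [[0,-0.004,0,0,0,0,0.22],[0.003,-0.004,0,0,0,0,0.22],[0.005,-0.004,0,0,0,0,0.22]]}}

```text
time_s: 11.0
position: [0.5644, -0.0728, 0.1256]
tcp_rot: [[0.239, 0.971, -0.002], [0.971, -0.239, -0.002], [-0.002, -0.002, -1.0]]
force: [-5.4, -5.4, 0.3]
opening: 0.283
grasp_force: 30.0
```

{"op": "move_arm", "data": {"increments": [[0.002,-0.002,0,0,0,0,0.22],[0.002,-0.002,0,0,0,0,0.22]]}}

```text
time_s: 11.17
position: [0.5645, -0.0723, 0.1256]
tcp_rot: [[0.239, 0.971, -0.001], [0.971, -0.239, -0.002], [-0.002, -0.0, -1.0]]
force: [-3.0, -5.5, -0.1]
opening: 0.287
grasp_force: 30.0
```

{"op": "move_arm", "data": {"increments": [[0.002,-0.001,0,0,0,0,0.22],[0.004,-0.001,0,0,0,0,0.22]]}}

```text
time_s: 11.33
position: [0.5647, -0.0714, 0.1256]
tcp_rot: [[0.239, 0.971, -0.0], [0.971, -0.239, -0.002], [-0.002, 0.0, -1.0]]
force: [-3.2, -4.7, -1.1]
opening: 0.288
grasp_force: 30.0
```

{"op": "move_arm", "data": {"increments": [[0.003,0,0,0,0,0,0.22],[0.006,0,0,0,0,0,0.22],[0.009,0,0,0,0,0,0.22]]}}

```text
time_s: 11.58
position: [0.5651, -0.0698, 0.1256]
tcp_rot: [[0.238, 0.971, -0.001], [0.971, -0.238, -0.004], [-0.004, 0.0, -1.0]]
force: [-5.6, -10.2, -1.0]
opening: 0.283
grasp_force: 30.0
```

{"op": "move_arm", "data": {"increments": [[0.003,0,0,0,0,0,0.22],[0.006,0,0,0,0,0,0.22],[0.009,0,0,0,0,0,0.22],[0.012,0,0,0,0,0,0.22]]}}

```text
time_s: 11.92
position: [0.5662, -0.0655, 0.1256]
tcp_rot: [[0.239, 0.971, -0.0], [0.971, -0.239, -0.002], [-0.002, 0.0, -1.0]]
force: [-2.1, -5.3, -1.9]
opening: 0.284
grasp_force: 30.0
```

{"op": "move_arm", "data": {"increments": [[0.01,0,0,0,0,0,0.22],[0.025,0,0,0,0,0,0.22],[0.04,0,0,0,0,0,0.22],[0.055,0,0,0,0,0,0.22],[0.07,0,0,0,0,0,0.22],[0.085,0,0,0,0,0,0.22],[0.1,0,0,0,0,0,0.22],[0.115,0,0,0,0,0,0.22],[0.13,0,0,0,0,0,0.22],[0.14,0,0,0,0,0,0.22]]}}

```text
time_s: 12.75
position: [0.5769, -0.0243, 0.1256]
tcp_rot: [[0.239, 0.971, 0.001], [0.971, -0.239, -0.003], [-0.002, 0.001, -1.0]]
force: [-1.7, -5.5, -1.9]
opening: 0.283
grasp_force: 30.0
```

{"op": "move_arm", "data": {"increments": [[0.01,0,0,0,0,0,0.22],[0.02,0,0,0,0,0,0.22],[0.03,0,0,0,0,0,0.22],[0.03,0,0,0,0,0,0.22]]}}

```text
time_s: 13.08
position: [0.5793, -0.0147, 0.1256]
tcp_rot: [[0.24, 0.971, 0.001], [0.971, -0.24, -0.001], [-0.0, 0.002, -1.0]]
force: [0.3, -2.3, -2.1]
opening: 0.284
grasp_force: 30.0
```

```bash
python3 - <<'E'
from h import *
np.set_printoptions(precision=4,suppress=True)
s=bot.read_state();p=np.array(s["position"]);u=np.array([.24,.971]);f=np.array(s["force"])
print(p,(p[:2]-[.5643,-.0732])@u,f,f[:2]@u)
cs=viewer.capture("scene");ct=viewer.capture("top")
a=cv2.resize(cs["image"][85:160,250:345],(760,600),interpolation=cv2.INTER_CUBIC)
cv2.imwrite("pics/s2.png",a)
B=[.5497,-.0695,.135];print("btn px",proj(cs,B))
for t in (10,20,40,60,80,100): print(t,proj(cs,np.array([.5497+.0038*.97,-.0695-.0038*.24,.135])-np.r_[u,0]*t/1000))
E
```

```text
[ 0.5793 -0.0147  0.1256] 0.06040985150844346 [ 0.305  -2.3034 -2.1049] -2.1634289130296387
btn px [289.8001 130.927 ]
10 [291.9076 128.5851]
20 [294.8966 127.0683]
40 [300.8156 124.0644]
60 [306.6572 121.0993]
80 [312.4232 118.172 ]
100 [318.1152 115.2819]
```

View pics/s2.png

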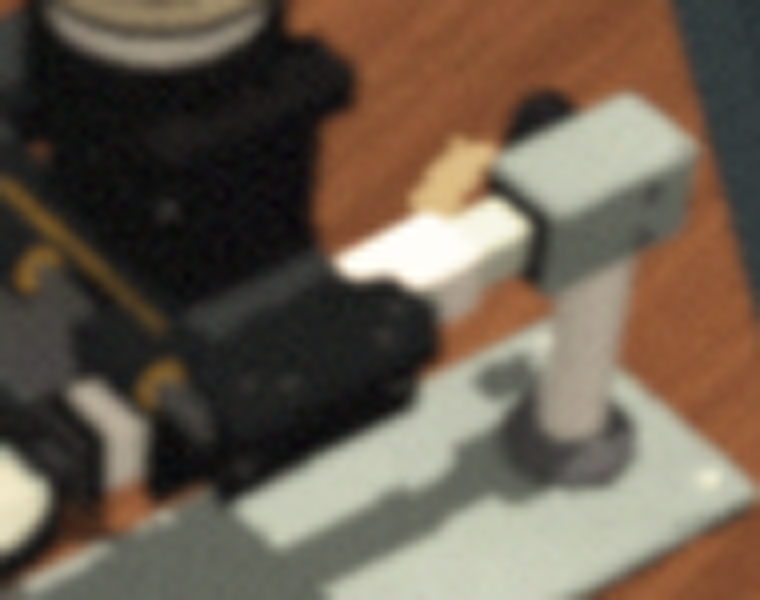

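The scene crop shows the tube's near end and the inner tube at (480,240), both in line; the second hole is hidden behind the gripper. I'll go on by feel.

{"op": "move_arm", "data": {"increments": [[0.01,0,0,0,0,0,0.22],[0.02,0,0,0,0,0,0.22],[0.03,0,0,0,0,0,0.22],[0.04,0,0,0,0,0,0.22],[0.05,0,0,0,0,0,0.22],[0.06,0,0,0,0,0,0.22],[0.07,0,0,0,0,0,0.22],[0.078,0,0,0,0,0,0.22]]}}

```text
time_s: 13.85
position: [0.585, 0.0072, 0.1256]
tcp_rot: [[0.239, 0.971, 0.002], [0.971, -0.239, -0.002], [-0.002, 0.002, -1.0]]
force: [0.6, -5.3, -4.3]
opening: 0.282
grasp_force: 30.0
```

{"op": "move_arm", "data": {"increments": [[0.002,0,0,0,0,0,0.22],[0.004,0,0,0,0,0,0.22],[0.006,0,0,0,0,0,0.22],[0.008,0,0,0,0,0,0.22]]}}

```text
time_s: 14.18
position: [0.5855, 0.0096, 0.1256]
tcp_rot: [[0.239, 0.971, 0.002], [0.971, -0.239, -0.002], [-0.002, 0.002, -1.0]]
force: [0.9, -7.5, -5.3]
opening: 0.285
grasp_force: 30.0
```

{"op": "move_arm", "data": {"increments": [[0.002,0,0.002,0,0,0,0.22],[0.004,0,0.003,0,0,0,0.22],[0.006,0,0.003,0,0,0,0.22],[0.008,0,0.003,0,0,0,0.22]]}}

```text
time_s: 14.52
position: [0.5862, 0.012, 0.1256]
tcp_rot: [[0.239, 0.971, 0.002], [0.971, -0.239, -0.002], [-0.001, 0.003, -1.0]]
force: [-0.8, -6.7, -0.1]
opening: 0.285
grasp_force: 30.0
```

{"op": "move_arm", "data": {"increments": [[0.002,0,0,0,0,0,0.22],[0.004,0,0,0,0,0,0.22],[0.006,0,0,0,0,0,0.22],[0.008,0,0,0,0,0,0.22]]}}

```text
time_s: 14.85
position: [0.5868, 0.0143, 0.1256]
tcp_rot: [[0.239, 0.971, 0.002], [0.971, -0.239, -0.002], [-0.001, 0.003, -1.0]]
force: [-0.2, -6.6, -0.9]
opening: 0.28
grasp_force: 30.0
```

{"op": "move_arm", "data": {"increments": [[0.002,0,0,0,0,0,0.22],[0.004,0,0,0,0,0,0.22],[0.006,0,0,0,0,0,0.22],[0.008,0,0,0,0,0,0.22]]}}

```text
time_s: 15.18
position: [0.5874, 0.0166, 0.1255]
tcp_rot: [[0.239, 0.971, 0.002], [0.971, -0.239, -0.002], [-0.001, 0.003, -1.0]]
force: [-0.0, -5.6, -0.9]
opening: 0.286
grasp_force: 30.0
```

{"op": "move_arm", "data": {"increments": [[0.002,0,0,0,0,0,0.22],[0.004,0,0,0,0,0,0.22],[0.006,0,0,0,0,0,0.22],[0.008,0,0,0,0,0,0.22]]}}

```text
time_s: 15.52
position: [0.588, 0.0189, 0.1255]
tcp_rot: [[0.239, 0.971, 0.002], [0.971, -0.239, -0.002], [-0.001, 0.003, -1.0]]
force: [-0.2, -5.9, -0.2]
opening: 0.285
grasp_force: 30.0
```

{"op": "move_arm", "data": {"increments": [[0.002,0,0,0,0,0,0.22],[0.004,0,0,0,0,0,0.22],[0.006,0,0,0,0,0,0.22],[0.008,0,0,0,0,0,0.22]]}}

```text
time_s: 15.85
position: [0.5886, 0.0212, 0.1256]
tcp_rot: [[0.239, 0.971, 0.002], [0.971, -0.239, -0.002], [-0.001, 0.003, -1.0]]
force: [-1.5, -5.1, -0.8]
opening: 0.286
grasp_force: 30.0
```

{"op": "move_arm", "data": {"increments": [[0.002,0,0,0,0,0,0.22],[0.004,0,0,0,0,0,0.22],[0.006,0,0,0,0,0,0.22],[0.008,0,0,0,0,0,0.22]]}}

```text
time_s: 16.18
position: [0.5892, 0.0236, 0.1256]
tcp_rot: [[0.239, 0.971, 0.002], [0.971, -0.239, -0.002], [-0.001, 0.003, -1.0]]
force: [-0.2, -6.5, -0.4]
opening: 0.278
grasp_force: 30.0
```

Travel is about 99.9 mm with no stop yet, so I'm continuing.

{"op": "move_arm", "data": {"increments": [[0.002,0,0,0,0,0,0.22],[0.004,0,0,0,0,0,0.22],[0.006,0,0,0,0,0,0.22],[0.008,0,0,0,0,0,0.22]]}}

```text
time_s: 16.52
position: [0.5898, 0.0261, 0.1255]
tcp_rot: [[0.239, 0.971, 0.003], [0.971, -0.239, -0.002], [-0.001, 0.003, -1.0]]
force: [0.1, -5.5, -0.4]
opening: 0.286
grasp_force: 30.0
```

{"op": "move_arm", "data": {"increments": [[0.002,0,0,0,0,0,0.22],[0.004,0,0,0,0,0,0.22],[0.006,0,0,0,0,0,0.22],[0.008,0,0,0,0,0,0.22]]}}

```text
time_s: 16.85
position: [0.5907, 0.0295, 0.1255]
tcp_rot: [[0.24, 0.971, 0.003], [0.971, -0.24, 0.0], [0.001, 0.003, -1.0]]
force: [3.9, -3.0, 0.4]
opening: 0.287
grasp_force: 30.0
```

The tube jumped about 1 mm and the pull fell, so the button probably popped. I'm testing gently.

{"op": "move_arm", "data": {"increments": [[0.002,0,0,0,0,0,0.22],[0.004,0,0,0,0,0,0.22]]}}

```text
time_s: 17.02
position: [0.591, 0.0306, 0.1255]
tcp_rot: [[0.239, 0.971, 0.003], [0.971, -0.239, -0.0], [0.0, 0.003, -1.0]]
force: [3.7, -4.5, 1.0]
opening: 0.284
grasp_force: 30.0
```

{"op": "move_arm", "data": {"increments": [[0.002,0,0,0,0,0,0.22],[0.004,0,0,0,0,0,0.22]]}}

```text
time_s: 17.18
position: [0.5912, 0.0314, 0.1255]
tcp_rot: [[0.239, 0.971, 0.003], [0.971, -0.239, -0.001], [-0.0, 0.003, -1.0]]
force: [3.8, -4.7, 0.7]
opening: 0.285
grasp_force: 30.0
```

{"op": "move_arm", "data": {"increments": [[0.002,0,0,0,0,0,0.22],[0.004,0,0,0,0,0,0.22]]}}

```text
time_s: 17.35
position: [0.5914, 0.0324, 0.1255]
tcp_rot: [[0.239, 0.971, 0.003], [0.971, -0.239, -0.001], [-0.001, 0.003, -1.0]]
force: [2.9, -5.6, 1.2]
opening: 0.283
grasp_force: 30.0
```

```bash
cat > chk.py <<'E'
from h import *
for n in("scene","top"):
    c=viewer.capture(n);p=proj(c,[.5497,-.0695,.135]);q=p.round().astype(int);w=c["image"][q[1]-12:q[1]+13,q[0]-14:q[0]+30]
    h=cv2.cvtColor(w,cv2.COLOR_BGR2HSV);m=(abs(h[...,0].astype(int)-20)<8)&(h[...,1]>130)&(h[...,2]>130)
    ys,xs=np.nonzero(m);print(n,p,len(xs),list(zip(xs+q[0]-14,ys+q[1]-12))[:12])
    cv2.imwrite(f"pics/{n}_c.png",cv2.resize(w,None,fx=9,fy=9,interpolation=cv2.INTER_CUBIC))
a=[cv2.imread(f"pics/{n}_c.png") for n in("scene","top")];cv2.imwrite("pics/chk.png",np.hstack(a))
E
python3 chk.py
```

```text
scene [289.80007375 130.92698825] 9 [(np.int64(315), np.int64(122)), (np.int64(317), np.int64(122)), (np.int64(289), np.int64(129)), (np.int64(290), np.int64(129)), (np.int64(288), np.int64(130)), (np.int64(289), np.int64(130)), (np.int64(290), np.int64(130)), (np.int64(288), np.int64(131)), (np.int64(289), np.int64(131))]
top [315.69734335 179.29635228] 0 []
```

View pics/chk.png

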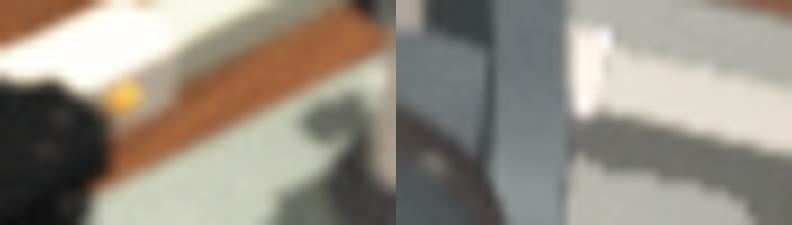

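The brass button shows in the second hole at scene (289,130), the tube end just beyond it. The hole is probably not quite centred yet, so I'm easing on.

{"op": "move_arm", "data": {"increments": [[0.002,0,0,0,0,0,0.22],[0.004,0,0,0,0,0,0.22]]}}

```text
time_s: 17.62
position: [0.5915, 0.0327, 0.1255]
tcp_rot: [[0.238, 0.971, 0.002], [0.971, -0.238, -0.003], [-0.002, 0.003, -1.0]]
force: [2.2, -8.8, 0.8]
opening: 0.285
grasp_force: 30.0
```

{"op": "move_arm", "data": {"increments": [[0.0015,0,0,0,0,0,0.22],[0.0015,0,0,0,0,0,0.22]]}}

```text
time_s: 17.78
position: [0.5915, 0.0328, 0.1255]
tcp_rot: [[0.239, 0.971, 0.002], [0.971, -0.239, -0.003], [-0.003, 0.003, -1.0]]
force: [2.0, -7.9, 2.1]
opening: 0.285
grasp_force: 30.0
```

The tube has stopped against the button. I'm relaxing the pull and opening.

{"op": "move_arm", "data": {"increments": [[-0.003,0,0,0,0,0,0.22],[-0.006,0,0,0,0,0,0.22],[-0.006,0,0,0,0,0,0.22]]}}

```text
time_s: 18.03
position: [0.5915, 0.0327, 0.1255]
tcp_rot: [[0.239, 0.971, 0.003], [0.971, -0.239, -0.0], [0.001, 0.003, -1.0]]
force: [4.9, -2.8, 0.5]
opening: 0.28
grasp_force: 30.0
```

{"op": "move_arm", "data": {"increments": [[0,0.004,0,0,0,0,0.3],[0,0.004,0,0,0,0,0.4],[0,0.004,0,0,0,0,0.6],[0,0.004,0,0,0,0,0.8],[0,0.004,0,0,0,0,1],[0,0.004,0,0,0,0,1],[0,0.004,0,0,0,0,1],[0,0.004,0,0,0,0,1]]}}

```text
time_s: 18.7
position: [0.591, 0.0327, 0.1249]
tcp_rot: [[0.239, 0.971, -0.0], [0.971, -0.239, 0.0], [0.0, -0.0, -1.0]]
force: [-0.3, -0.3, -0.5]
opening: 0.747
grasp_force: 0.0
```

{"op": "move_arm", "data": {"increments": [[0,0,-0.1,0,0,0,1],[0,0,-0.2,0,0,0,1],[0,0,-0.3,0,0,0,1],[0,0,-0.35,0,0,0,1],[0,0,-0.35,0,0,0,1]]}}

```text
time_s: 19.12
position: [0.5938, 0.0323, 0.2343]
tcp_rot: [[0.239, 0.971, 0.009], [0.971, -0.239, -0.001], [0.001, 0.009, -1.0]]
force: [0.8, -0.8, -0.3]
opening: 0.991
grasp_force: 0.0
```

{"op": "move_arm", "data": {"increments": [[-0.36,0,0,0,0,0,1],[-0.36,0,0,0,0,0,1],[-0.36,0,0,0,0,0,1],[-0.36,0,0,0,0,0,1],[-0.36,0,0,0,0,0,1],[-0.36,0,0,0,0,0,1]]}}

```text
time_s: 19.62
position: [0.5648, -0.0718, 0.229]
tcp_rot: [[0.24, 0.971, -0.002], [0.971, -0.24, 0.001], [0.001, -0.002, -1.0]]
force: [0.7, -0.8, -0.6]
opening: 0.999
grasp_force: 0.0
```

```bash
python3 - <<'E'
from h import *
np.set_printoptions(precision=4,suppress=True)
o=np.load("w5.npy",allow_pickle=True).item();c=viewer.capture("wrist")
print(c["eye"],o["eye"])
B=np.array([.5505,-.0703,.135])
for k in(o,c):
    p=proj(k,B);q=p.round().astype(int);h=cv2.cvtColor(k["image"],cv2.COLOR_BGR2HSV)[q[1]-12:q[1]+13,q[0]-8:q[0]+10]
    m=(abs(h[...,0].astype(int)-20)<8)&(h[...,1]>110)&(h[...,2]>100)
    ys,xs=np.nonzero(m);print("pred",p,len(xs))
    if len(xs): print("cols",xs.min()+q[0]-8,xs.max()+q[0]-8,"rows",ys.min()+q[1]-12,ys.max()+q[1]-12)
    print("\n".join("".join("#" if a else ("T" if (v>140 and s<60) else ".") for a,v,s in zip(r,hh[:,2],hh[:,1])) for r,hh in zip(m,h)))
# disc check
print("disc",proj(c,[.609,.0963,.0225]))
for r in nets.find_in("wrist","disc_center")[:4]:print(r,atz(c,r["location"],.0225))
for r in nets.find_in("wrist","lens_center")[:1]:print("lens",r,atz(c,r["location"],.135))
E
python3 chk.py
```

```text
[ 0.582  -0.0094  0.3802] [ 0.5829 -0.0102  0.3813]
pred [236.9713 196.0598] 21
cols 237 239 rows 192 200
...........TTTTTTT
...........TTTTTTT
...........TTTTTTT
...........TTTTTTT
...........TTTTTTT
...........TTTTTTT
...........TTTTTTT
.........T.TTTTTTT
........T.#TTTTTTT
.........##TTTTTTT
.......T###TTTTTTT
........###TTTTTTT
........###TTTTTTT
........###TTTTTTT
........###TTTTTTT
.........##TTTTTTT
..........#TTTTTTT
.........T.TTTTTTT
..........TTTTTTTT
..........TTTTTTTT
..........TTTTTTTT
..........TTTTTTTT
..........TTTTTTTT
TTT.......TTTTTTTT
TTTTTTTTT.TTTTTTTT
pred [237.7617 196.8872] 17
cols 238 240 rows 193 201
TTTTTTTTTTTTTTTTTT
TTTTTTTTTTTTTTTTTT
TTTTTTTTTTTTTTTTTT
TTTTTTTTTTTTTTTTTT
TTTTTTTTTTTTTTTTTT
TTTTTTTTTTTTTTTTTT
TTTTTTTTTTTTTTTTTT
TTTTTTTTT..TTTTTTT
TTTTTTTT.#.TTTTTTT
TTTTTTTT###TTTTTTT
TTTTTTT.###TTTTTTT
TTTTTTT.##.TTTTTTT
TTTTTTT.##.TTTTTTT
TTTTTTT.##.TTTTTTT
TTTTTTT.##.TTTTTTT
TTTTTTTT.#.TTTTTTT
TTTTTTTTT#.TTTTTTT
TTTTTTTTTT.TTTTTTT
TTTTTTTTTTTTTTTTTT
TTTTTTTTTTTTTTTTTT
TTTTTTTTTTTTTTTTTT
TTTTTTTTTTTTTTTTTT
TTTTTTTTTTTTTTTTTT
TTTTTTTTTTTTTTTTTT
TTTTTTTTTTTTTTTTTT
disc [257.1693  17.5248]
{'location': [279.6, 16.6], 'conf': 0.79} [0.6334 0.0913 0.0225]
lens {'location': [257.1, 105.4], 'conf': 0.9} [ 0.5848 -0.0004  0.135 ]
scene [289.80007375 130.92698825] 7 [(np.int64(316), np.int64(121)), (np.int64(309), np.int64(122)), (np.int64(303), np.int64(125)), (np.int64(289), np.int64(129)), (np.int64(290), np.int64(129)), (np.int64(289), np.int64(130)), (np.int64(290), np.int64(130))]
top [315.69734335 179.29635228] 0 []
```

{"op": "move_arm", "data": {"increments": [[-0.1,0,-0.1,0,0,0,1],[-0.9,-0.1,-0.15,0,0,0,1],[-0.9,-0.1,-0.15,0,0,0,1],[-0.9,-0.1,-0.15,0,0,0,1],[-0.9,-0.1,-0.15,0,0,0,1],[-0.9,-0.1,-0.15,0,0,0,1],[-0.9,-0.1,-0.15,0,0,0,1],[-0.9,-0.1,-0.15,0,0,0,1],[-0.9,-0.1,-0.15,0,0,0,1],[-0.9,-0.1,-0.15,0,0,0,1]]}}

```text
time_s: 20.7
position: [0.4717, -0.3264, 0.2747]
tcp_rot: [[0.239, 0.971, -0.0], [0.971, -0.239, 0.001], [0.001, -0.001, -1.0]]
force: [0.8, -0.3, 0.4]
opening: 1.005
grasp_force: 0.0
```

```bash
python3 - <<'E'
from h import *
np.set_printoptions(precision=4,suppress=True)
L={}
for n in("scene","top"):
    c=viewer.capture(n)
    for t,z in(("lens_center",.135),("disc_center",.0225),("torch_mid",.014),("loupe_mid",.008),("stamp_mid",.03),("ink_tin_mid",.01)):
        R=nets.find_in(n,t); print(n,t,[(np.round(r["location"]),round(r["conf"],2),atz(c,r["location"],z)[:2]) for r in R[:(5 if t=="disc_center" else 2)]])
        if t=="lens_center" and R:L[n]=(c,R[0]["location"])
    print("exp lens",proj(c,np.r_[.609+.24*.007,.0963+.971*.007,.135]),"exp disc",proj(c,[.609,.0963,.0225]))
    p=proj(c,[.5505,-.0703,.135]).round().astype(int);h=cv2.cvtColor(c["image"],cv2.COLOR_BGR2HSV)[p[1]-6:p[1]+7,p[0]-7:p[0]+8]
    print("brass",int(((abs(h[...,0].astype(int)-20)<8)&(h[...,1]>120)&(h[...,2]>120)).sum()))
print(tri(list(L.values())) if len(L)>1 else "")
s=bot.read_state();print(s["time_s"],s["position"],s["force"])
E
```

```text
scene lens_center [(array([251., 144.]), 0.65, array([0.5946, 0.0314]))]
scene disc_center [(array([234., 316.]), 0.87, array([0.3569, 0.3586])), (array([220., 252.]), 0.57, array([0.4877, 0.268 ])), (array([231., 185.]), 0.56, array([0.6095, 0.1006])), (array([201., 226.]), 0.5, array([0.5754, 0.2457]))]
scene torch_mid [(array([354., 183.]), 0.72, array([ 0.3664, -0.1283]))]
scene loupe_mid []
scene stamp_mid [(array([134., 235.]), 0.45, array([0.6745, 0.3705]))]
scene ink_tin_mid [(array([180., 276.]), 0.66, array([0.5205, 0.3673]))]
exp lens [227.2178 156.4313] exp disc [231.9436 184.1606]
brass 10
top lens_center [(array([269., 163.]), 0.92, array([0.5971, 0.0538]))]
top disc_center [(array([199., 182.]), 0.73, array([0.5636, 0.2547])), (array([192., 207.]), 0.66, array([0.4908, 0.2754])), (array([167., 250.]), 0.59, array([0.3676, 0.3509])), (array([250., 245.]), 0.28, array([0.378 , 0.1084]))]
top torch_mid [(array([331., 244.]), 0.65, array([ 0.3735, -0.1277]))]
top loupe_mid [(array([252., 242.]), 0.38, array([0.3843, 0.1053]))]
top stamp_mid [(array([161., 140.]), 0.43, array([0.6912, 0.366 ]))]
top ink_tin_mid [(array([166., 200.]), 0.71, array([0.5148, 0.3568]))]
exp lens [250.4976 158.0817] exp disc [252.7512 165.7792]
brass 0
(array([0.5872, 0.0506, 0.1557]), [np.float64(0.00747007631866908), np.float64(0.007470076318669054)])
21.4 [ 0.4716 -0.3273  0.275 ] [ 0.8171 -0.2737 -0.0236]
```

Lens position is uncertain from the networks, so I'm measuring the tube's ends numerically along its axis and comparing with the parked picture.

```bash
python3 - <<'E'
from h import *
c=viewer.capture("top");s=viewer.capture("scene")
old=cv2.resize(cv2.imread("pics/top0.png"),(512,384),interpolation=cv2.INTER_AREA)
olds=cv2.resize(cv2.imread("pics/scene0.png"),(512,384),interpolation=cv2.INTER_AREA)
u=np.array([.24,.971,0]);P=np.array([.609,.0963,.1475])
def smp(im,k,X):
    p=proj(k,X).astype(np.float32);return cv2.getRectSubPix(cv2.cvtColor(im,cv2.COLOR_BGR2GRAY),(1,1),(float(p[0]),float(p[1])))[0,0]
print("t  top_old top_new scene_old scene_new")
for t in range(-300,65,5):
    X=P+u*t/1000;print(t,smp(old,c,X),smp(c["image"],c,X),smp(olds,s,X),smp(s["image"],s,X))
E
```

```text
t  top_old top_new scene_old scene_new
-300 176 185 167 181
-295 177 186 166 180
-290 175 184 165 179
-285 175 185 161 176
-280 174 183 146 162
-275 165 177 107 105
-270 142 120 143 78
-265 223 201 226 179
-260 245 228 244 230
-255 246 228 245 230
-250 247 229 245 230
-245 247 229 245 232
-240 247 229 246 232
-235 247 230 246 231
-230 247 231 245 232
-225 248 230 245 232
-220 248 232 245 232
-215 248 232 246 230
-210 248 232 245 231
-205 248 232 246 231
-200 248 232 246 232
-195 248 234 245 241
-190 249 253 246 249
-185 249 254 247 250
-180 249 254 246 250
-175 250 254 246 249
-170 249 254 246 250
-165 249 254 246 250
-160 250 254 245 250
-155 241 254 210 250
-150 135 254 93 250
-145 64 254 30 250
-140 88 254 28 251
-135 111 254 36 251
-130 124 254 36 251
-125 203 254 76 251
-120 210 254 144 250
-115 202 254 169 250
-110 203 254 174 251
-105 206 254 176 251
-100 207 254 177 251
-95 204 254 178 251
-90 203 254 179 251
-85 203 254 180 251
-80 206 254 180 251
-75 185 254 157 251
-70 114 254 75 251
-65 171 254 49 251
-60 177 254 72 251
-55 177 255 74 251
-50 178 254 74 251
-45 176 250 73 219
-40 166 122 74 66
-35 157 70 76 27
-30 226 139 78 43
-25 242 104 80 63
-20 244 151 84 68
-15 243 219 85 133
-10 243 219 86 193
-5 243 217 86 211
0 243 221 86 216
5 243 226 87 218
10 243 228 86 218
15 243 229 90 220
20 235 232 92 220
25 185 228 94 222
30 157 219 94 221
35 177 153 93 181
40 128 93 93 64
45 102 109 91 85
50 100 108 88 96
55 99 106 83 93
60 99 105 81 89
```

```bash
python3 -c "
from rig import workorder
print(workorder.hand_in())"
```

```text
the job is handed in; nothing more can be done
None
```

The job is handed in, with no verdict returned: the disc lies flat near the pad's centre, and the arm is drawn out about 110 mm and stopped by the button, which stands out as far as when parked. By the cameras, the torch, stamp and ink tin (both views) and the loupe (top view only) had not moved noticeably. I viewed 11 pictures, one over the limit of 10.

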